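# Offer the missing castor up to the upturned plant dolly

## Task

Make the bare corner of this upturned plant dolly ready for its missing castor: first put the two wood chips that lie on it into the open crate. Then pick up the loose castor and hold it wheel up, level and still, hovering about 15 mm clear of the bare corner with the four holes of its plate over the four threaded inserts, so that I can slip a rubber pad underneath and start the screws. Finish while still holding it there, and leave the tray of screws, the vase, the spanner and the rubber pads where they are.

Things in the scene. Friction and masses are not known exactly. Their poses are not given: they have to be found in the camera images.
- dolly: 320 mm square wooden plant dolly, upside down, fixed on the bench: brown slats along its y, on them two pale battens along its x (76 mm wide, centred at y = +-110 mm, upper face 42 mm above the bench). Castors stand wheel up to 114 mm at x,y = (-110, 110), (110, 110), (110, -110) mm; the corner (-110, -110) is bare. Origin: centre of its underside; z up
- bare_corner (a point): the mounting place on the bare corner of the dolly: the middle of the four inserts, on the upper face of the batten, at (-110, -110, 42) mm in the dolly's frame, with the dolly's axes; x is the rolling direction and the long way of the castor's plate
- insert0 (a point): mouth of a threaded brass insert (about 12 mm round with a 6 mm bore), flush with the batten's upper face, at (29, 20) mm from bare_corner
- insert1 (a point): mouth of a threaded brass insert (about 12 mm round with a 6 mm bore), flush with the batten's upper face, at (-29, 20) mm from bare_corner
- insert2 (a point): mouth of a threaded brass insert (about 12 mm round with a 6 mm bore), flush with the batten's upper face, at (-29, -20) mm from bare_corner
- insert3 (a point): mouth of a threaded brass insert (about 12 mm round with a 6 mm bore), flush with the batten's upper face, at (29, -20) mm from bare_corner
- castor: the loose castor, 0.26 to 0.43 kg, standing on the bench plate down, wheel up, 72 mm high. Steel plate 80 (its x) x 60 (its y) x 4 mm with four 12 mm holes, a fork and a wheel on it. It does not swivel; turned by half a turn it is the same. Origin: centre of the plate's underside; z from plate to wheel
- castor_axle (a point): axle of the loose castor, along its y, 42 mm above its origin. Flat fork cheeks, outer faces 32 mm apart (y = +-16 mm), 26 mm wide along x (46 mm in their lowest 12 mm), reach 55 mm above the plate's underside; black wheel 60 mm in diameter, 22 mm wide. Gripping the cheeks holds it firmly; gripped by the freely turning wheel it can swing about the axle
- plate_hole0 (a point): centre of a hole of the castor's plate, at its underside, at (29, 20) mm in the castor's frame
- plate_hole1 (a point): centre of a hole of the castor's plate, at its underside, at (-29, 20) mm in the castor's frame
- plate_hole2 (a point): centre of a hole of the castor's plate, at its underside, at (-29, -20) mm in the castor's frame
- plate_hole3 (a point): centre of a hole of the castor's plate, at its underside, at (29, -20) mm in the castor's frame
- chip0: loose chunky wood chip with bark on top, 42 (its x) x 22 (its y) x 17 mm high, about 12 g; lies flat on the bare corner's batten. Origin: centre of its underside; z up
- chip1: loose chunky wood chip with bark on top, 42 (its x) x 22 (its y) x 17 mm high, about 12 g; lies flat on the bare corner's batten. Origin: centre of its underside; z up
- crate: small open red plastic crate for waste, 200 (its x) x 150 (its y) x 75 mm high outside, walls and floor 4 to 5 mm thick, with a rim that stands 4 mm out; fixed on the bench. Origin: centre of its underside; z up
- screw_tray: bystander: small open grey tray of screws, 100 x 75 x 35 mm. Origin: centre of its underside
- vase: bystander: white ceramic vase, 72 mm in diameter, 180 mm tall. Origin: centre of its foot
- spanner: bystander: steel spanner, 150 mm long along its x, lying on the dolly's slats between the battens, their upper face 18 mm above the bench
- rubber_pads: bystander: stack of black rubber pads, 80 x 60 x 16 mm, lying on the dolly's slats between the battens. Origin: centre of its underside
Not all that is in view belongs to the job. Leave any blue or red look-alike of the chip1 alone. Leave any green or turquoise look-alike of the chip0 alone.

How it is judged:
On the way, in this order (a step that is already met when the one before it is completed fails the run):
1. both wood chips lie in the crate, let go of (x of chip0 in the frame of crate between -0.096 and 0.096 m and y of chip0 in the frame of crate between -0.071 and 0.071 m and z of chip0 in the frame of crate between -0.005 and 0.06 m and contact force between each of chip0, chip1 and the fingers below 0.1 N and x of chip1 in the frame of crate between -0.096 and 0.096 m and y of chip1 in the frame of crate between -0.071 and 0.071 m and z of chip1 in the frame of crate between -0.005 and 0.06 m), for 0.2 s.
2. the castor is held hovering over the bare corner, holes over the inserts (((horizontal distance between plate_hole0 and insert0 below 0.004 m and horizontal distance between plate_hole1 and insert1 below 0.004 m and horizontal distance between plate_hole2 and insert2 below 0.004 m and horizontal distance between plate_hole3 and insert3 below 0.004 m) or (horizontal distance between plate_hole0 and insert2 below 0.004 m and horizontal distance between plate_hole1 and insert3 below 0.004 m and horizontal distance between plate_hole2 and insert0 below 0.004 m and horizontal distance between plate_hole3 and insert1 below 0.004 m)) and z of castor in the frame of bare_corner between 0.007 and 0.025 m and angle between castor's own z axis and vertical below 0.08 rad and height (world z) of castor above 0.045 m and contact force between castor and the fingers above 1 N and contact force between castor and dolly below 0.1 N and linear speed of castor below 0.02 m/s), for 0.3 s.
At the end, for the whole second after the job is handed in: Fingers hold the castor wheel up, level within 0.08 rad, still (under 0.02 m/s), clear of the dolly, plate underside 7 to 25 mm above the bare corner, each of its four holes within 4 mm (from above) of the insert below, either way round; both chips lie in the crate (all of step 1 and all of step 2); the arm keeps its last pose, push and grip.
It fails at once if the tray of screws is shifted by more than 30 mm (distance of screw_tray from where it was at the start of the episode above 0.03 m).
It fails at once if the white vase is shifted by more than 30 mm (distance of vase from where it was at the start of the episode above 0.03 m).
It fails at once if the spanner is shifted by more than 30 mm (distance of spanner from where it was at the start of the episode above 0.03 m).
It fails at once if the stack of rubber pads is shifted by more than 30 mm (distance of rubber_pads from where it was at the start of the episode above 0.03 m).
It also fails if it takes over 69 s, if anything falls off the work surface, if the arm or the gripper's body presses on something with over 40 N, if the wrist force passes 120 N, or if a joint passes its speed limit or range.

## Robot

A 6-joint arm with a two-finger parallel gripper is mounted at the origin on the work surface. World frame = base frame: x ahead of the robot, y to its left, z up, the work surface at z = 0. Lengths are in m, angles in rad, forces in N, time in s.
With the tool pointing down it reaches from about 0.275 to 0.725 m from the base axis. Payload 15.9 kg.
Tool frame: the origin (TCP) lies midway between the tips of the shut fingers; the grasp point (between the pads) lies 19 mm behind it (r.grasp_offset is the distance from the TCP to the grasp point, in m); z points along the fingers, y is the line along which they close (so a half turn about z gives the same grasp; the last joint's range is limited). The gripper opens to 85 mm and grips with 20 to 120 N. Pads are 22 mm wide; open, the fingers measure 114 mm over their backs; the gripper's body (76 mm by 85 mm) begins 54 mm behind the grasp point. The pads swing forward as they close: fully open they stand 13 mm farther back than shut.
Start: joints at [-1.275, 0.213, -0.034, 1.323, 0, 1.571], TCP at [0.146, -0.478, 0.231] pointing down, gripper open.
Joint ranges: [-2.98, 2.98], [-0.74, 1.72], [-1.14, 1.35], [-2.1, 2.04], [-1.57, 1.44], [-3.14, 3.14]. Speed limits (rad/s): [1.89, 1.89, 2.39, 2.57, 3.14, 3.14].

## Interface

Orientations are given as a rotation vector (axis times angle).
In Python, from workcell import r, snapshot gives the robot as it stands.
- The arm moves only by the tool hand_motion, called as a command line: name --argument value ..., lists and objects as JSON in quotes. Schema: {"type":"object","properties":{"offsets":{"type":"array","items":{"type":"array","items":{"type":"array","items":{"type":"number"},"minItems":6,"maxItems":6},"minItems":1,"maxItems":10},"minItems":1,"maxItems":1},"finger_gap":{"type":"number"},"clamp_n":{"type":"number"},"only":{"type":"string"},"quiet":{"type":"boolean"},"lines":{"type":"string"}},"required":["offsets"],"additionalProperties":false}. offsets is a list that holds a single list of rows (three levels of brackets), with 1 to 10 rows, each of 6 numbers: dx, dy, dz in m, then a rotation vector rx, ry, rz in rad; each row shifts and turns the commanded pose from where the row before left it, along the tool's axes as they then stand; what a row does not reach is not made up. A row lasts 1/12 s, in which the tool goes at most 0.0417 m and 0.125 rad, less where a joint would pass 70% of its speed; a pose out of reach is approached as far as the arm can. finger_gap is the opening from 0.0 (shut) to 1.0 (fully open), set as the call begins (left out keeps the last). The fingers move at their own pace and stop on an object; clamp_n is the grip in N (left out, the last holds). Time passes only in rows, so rows that do not move let the fingers close. The tool returns the time, the measured TCP pose, the force, the opening and the grip force at its end. only (a regular expression) keeps the lines of the reply that match it, lines (a string "A,B") keeps lines A to B, and quiet returns only ok. Input that does not fit is refused with a message, and nothing moves.
- r.state(): the state, without advancing time (a new reading comes with each control period).
- snapshot(name): name is "side" or "top" or "wrist"; returns a dict with "img" (384x512x3 uint8, red, green, blue), "intrinsics" (3x3 intrinsics, pixels), "xyz" and "orientation" of the camera in the world; the wrist camera has in their place "tool_from_camera" (4x4, takes a point from camera to tool coordinates, whose origin is the TCP and whose axes are the flange's). Camera axes: x right, y up, looking along -z (the intrinsics and any distortion apply to the point x, -y, -z); pixel columns grow to the right and rows downward; lengths in m; the calibration is good to about 2 mm. A picture is of the moment at which its call begins: read the wrist's pose just before it. There is no depth.
- r.finish_job(): hands the job in; it is judged then, once.
The state is a dict: "clock": time; "q": joint angles; "dq": joint speeds; "effort": joint torques, N m; "ee_pos": TCP position; "orientation": TCP orientation; "force": force on the tool from outside, world axes, zero at the start; "moment": the same for the moment, N m; "finger_gap": opening from 0.0 (shut) to 1.0 (fully open); "finger_force": force on a finger pad.
Only numpy, scipy, OpenCV 4.12 (cv2) and the standard library are available. Lean on these libraries where they do the work, as an engineer would, in place of code of your own. Each camera call takes 0.05 s, during which the arm holds its last target. There are 200 camera calls.

## Working session

There is one attempt and no reset: what is moved stays moved. The work goes in short steps, Python scripts to look and compute and a tool call to move; the robot and the scene stay as the last step left them, time stands still between calls to the robot, and variables do not carry over. Pictures are saved under pics/ and viewed, at most 10 in all, crops included, and the job is handed in when it is done.

```bash
ls; mkdir -p pics
```

Create h.py:
```python
import numpy as np, cv2, pickle
from scipy.spatial.transform import Rotation as R
from workcell import r, snapshot
def cam(name):
    st=r.state(); s=snapshot(name)
    if name=='wrist':
        T=np.eye(4);T[:3,:3]=R.from_rotvec(st['orientation']).as_matrix();T[:3,3]=st['ee_pos']
        s['T']=T@np.array(s['tool_from_camera'])
    else:
        T=np.eye(4);o=np.array(s['orientation'])
        T[:3,:3]=o if o.shape==(3,3) else R.from_rotvec(o).as_matrix();T[:3,3]=s['xyz'];s['T']=T
    return s
def save(s,f): pickle.dump(s,open(f,'wb'))
def load(f): return pickle.load(open(f,'rb'))
def proj(s,p):
    p=np.atleast_2d(p);c=(p-s['T'][:3,3])@s['T'][:3,:3];c=c*[1,-1,-1]
    q=c@np.array(s['intrinsics']).T;return q[:,:2]/q[:,2:]
def ray(s,px):
    px=np.atleast_2d(px);d=np.c_[px,np.ones(len(px))]@np.linalg.inv(np.array(s['intrinsics'])).T*[1,-1,-1]
    return s['T'][:3,3],d@s['T'][:3,:3].T
def onz(s,px,z):
    o,d=ray(s,px);return o+d*((z-o[2])/d[:,2:])
def tri(ss,pxs):
    A=np.zeros((3,3));b=np.zeros(3)
    for s,p in zip(ss,pxs):
        o,d=ray(s,p);d=d[0]/np.linalg.norm(d[0]);M=np.eye(3)-np.outer(d,d);A+=M;b+=M@o
    return np.linalg.solve(A,b)
```

Run:
```python
from h import *
ims=[]
for n in ['top','side','wrist']:
    s=cam(n);save(s,n+'0.pkl');print(n,{k:v for k,v in s.items() if k!='img'});ims.append(s['img'])
print(r.state(),r.grasp_offset)
cv2.imwrite('pics/a.png',cv2.resize(ims[0],(800,600),interpolation=cv2.INTER_CUBIC)[:,:,::-1])
cv2.imwrite('pics/b.png',cv2.resize(ims[1],(800,600),interpolation=cv2.INTER_CUBIC)[:,:,::-1])
```

```text
pics
top {'intrinsics': array([[483.53861309,   0.        , 250.51175515],
       [  0.        , 483.53861309, 198.18326202],
       [  0.        ,   0.        ,   1.        ]]), 'xyz': array([ 0.43229964, -0.01066319,  1.56672749]), 'orientation': array([ 0.06938992, -0.05258799, -1.57381013]), 'T': array([[-0.00347171,  0.99698187, -0.07755707,  0.43229964],
       [-0.99993531, -0.00430109, -0.01052939, -0.01066319],
       [-0.01083119,  0.0775155 ,  0.99693231,  1.56672749],
       [ 0.        ,  0.        ,  0.        ,  1.        ]])}
side {'intrinsics': array([[494.73268934,   0.        , 261.99896906],
       [  0.        , 494.73268934, 192.28039886],
       [  0.        ,   0.        ,   1.        ]]), 'xyz': array([ 0.27351996, -0.98282606,  0.79535218]), 'orientation': array([ 0.93135198, -0.1299135 , -0.23530979]), 'T': array([[ 0.96661747,  0.1442447 , -0.21176431,  0.27351996],
       [-0.25605716,  0.57362314, -0.77806891, -0.98282606],
       [ 0.00924059,  0.80631877,  0.59140904,  0.79535218],
       [ 0.        ,  0.        ,  0.        ,  1.        ]])}
wrist {'
[... 754 characters left out ...]
.        ,  1.        ]])}
{'clock': 0.15, 'q': array([-1.27498386e+00,  2.13262548e-01, -3.48677739e-02,  1.32348503e+00,
       -3.75336456e-06,  1.57080531e+00]), 'dq': array([ 0.00073412, -0.00204388,  0.00176839, -0.00074722, -0.00024616,
        0.00104563]), 'effort': array([-1.38817043e-05, -6.86404324e+01,  4.87249839e+01,  1.30188261e-02,
       -4.49820038e-05, -1.00734252e-05]), 'ee_pos': array([ 0.1456874 , -0.47805335,  0.23093886]), 'orientation': array([-3.10649350e+00, -4.62835563e-01,  1.95377516e-04]), 'force': array([0.24469777, 0.12228453, 0.01932498]), 'moment': array([ 0.00083201, -0.01084252, -0.03431347]), 'finger_force': 0.0, 'finger_gap': 0.9994912893379485} 0.0187
```

View pics/a.png

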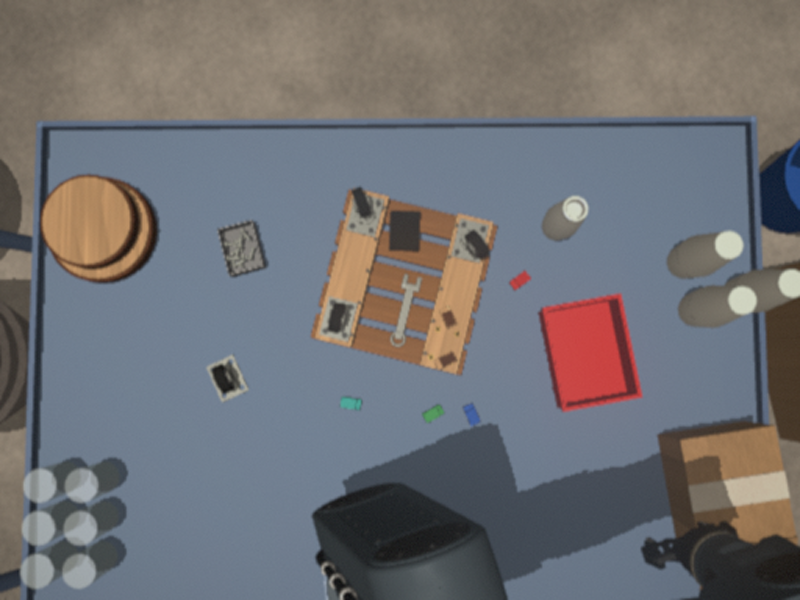

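View pics/b.png

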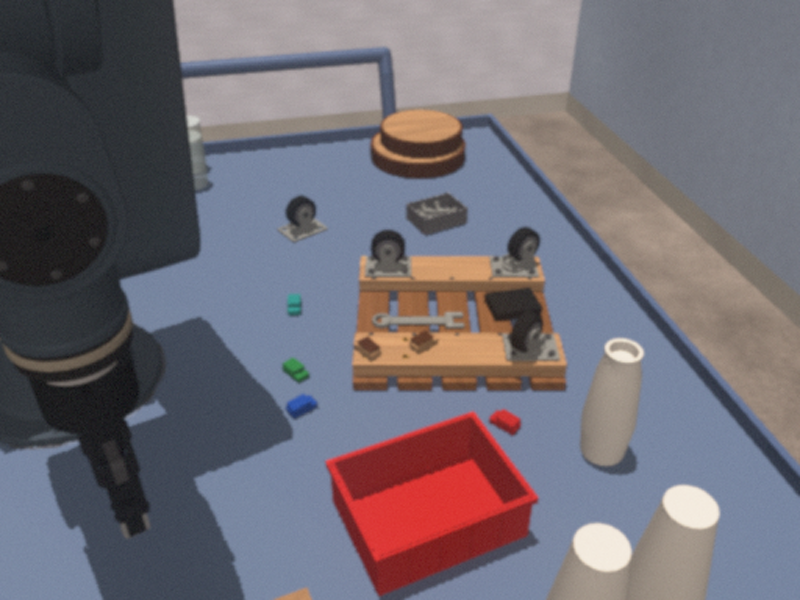

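The job's chips are the brown ones on the batten, top (450,318) and (447,359), side (422,341) and (368,347). The green, blue, red and turquoise blocks lie on the bench, so they are decoys. The loose castor is at top (228,378), side (300,218). I'll confirm this in enlarged crops.

Run:
```python
from h import *
for n,(x,y) in {'top':(130,110),'side':(170,120)}.items():
    im=load(n+'0.pkl')['img'][y:y+150,x:x+200]
    cv2.imwrite(f'pics/c_{n}.png',cv2.resize(im,(800,600),interpolation=cv2.INTER_CUBIC)[:,:,::-1])
```

```text
(no output)
```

View pics/c_top.png

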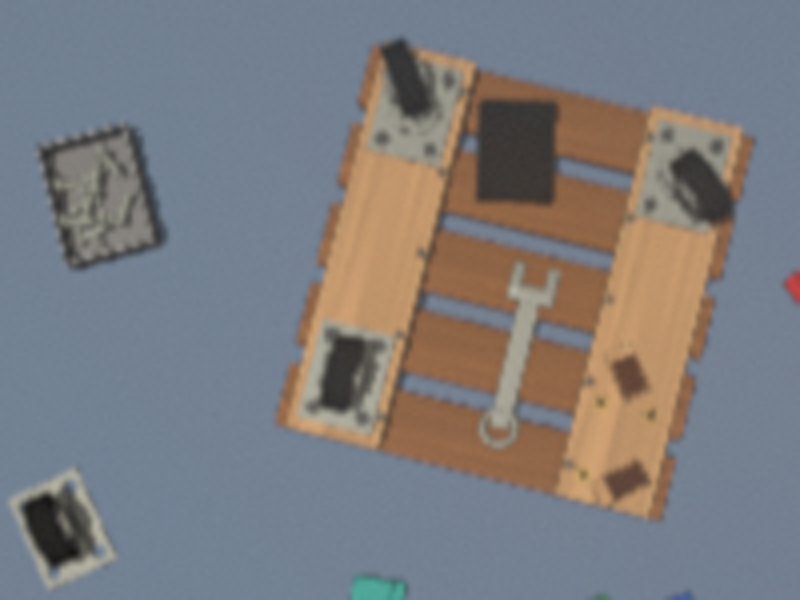

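View pics/c_side.png

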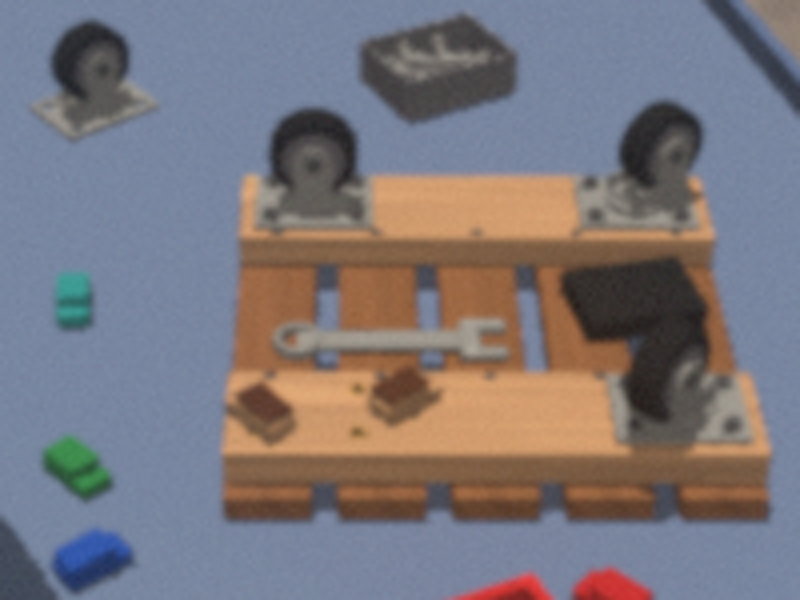

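Both crops confirm it: the brown bark-topped chips are on the bare corner's batten, at top-crop (630,377) and (627,480), side-crop (400,395) and (265,408). The castor plate corners are at top-crop (10,497), (75,468), (115,556) and (50,588). Next I fit the poses.

Run:
```python
from h import *
from scipy.optimize import least_squares
t,s=load('top0.pkl'),load('side0.pkl')
T=lambda a:np.array(a,float)/4+[130-.375,110-.375]
S=lambda a:np.array(a,float)/4+[170-.375,120-.375]
F=lambda a:np.array(a,float)*.64-.18
def fit(name,mt,pt,ms,ps,x0):
    def w(m,p): 
        c,k=np.cos(p[3]),np.sin(p[3]);m=np.array(m,float)
        return np.c_[c*m[:,0]-k*m[:,1]+p[0],k*m[:,0]+c*m[:,1]+p[1],m[:,2]+p[2]]
    f=lambda p:np.r_[proj(t,w(mt,p))-pt,proj(s,w(ms,p))-ps].ravel()
    o=least_squares(f,x0,loss='soft_l1');print(name,o.x.round(4),'res',f(o.x).reshape(-1,2).round(1).tolist());return o.x,w
z=.042
d,w=fit('dolly',[(.16,.148,z),(.16,.072,z),(-.16,.148,z),(-.16,.072,z),(.16,-.072,z),(.16,-.148,z),(-.16,-.072,z),(-.16,-.148,z)],
 T([(380,44),(475,64),(290,424),(378,446),(653,108),(745,127),(558,495),(655,518)]),
 [(-.16,-.072,z),(-.16,-.148,z),(.16,-.148,z),(-.16,.148,z),(.16,.148,z),(-.16,.072,z),(.16,.072,z)],
 S([(228,372),(222,458),(768,455),(243,178),(705,180),(240,240),(713,238)]),[.5,0,0,-.24])
print('corner',w([(-.11,-.11,z)],d))
c=[(.04,.03,.004),(.04,-.03,.004),(-.04,-.03,.004),(-.04,.03,.004)]
fit('castor',c,T([(10,497),(75,468),(115,556),(50,588)]),[c[3],c[2],c[1]],S([(32,108),(75,138),(157,103)]),[.4,.3,0,.4])
cr=[(.104,.079,.075),(.104,-.079,.075),(-.104,-.079,.075),(-.104,.079,.075)]
# crate: either axis; corners TL,TR,BR,BL in image top
ct=F([(541,309),(620,295),(640,397),(562,410)]); cs=F([(329,465),(472,417),(537,497)])
print('crate corners',[onz(t,p,.075)[0].round(3).tolist() for p in ct],[onz(s,p,.075)[0].round(3).tolist() for p in cs])
for n,a,b in [('chipA',(630,377),(400,383)),('chipB',(627,480),(264,400))]: print(n,tri([t,s],[T(a),S(b)]))
for n,a,b in [('vase',(575,208),(624,350))]: print(n,tri([t,s],[F(a),F(b)]))
```

```text
dolly [ 0.6117 -0.0208 -0.002  -0.2464] res [[1.2, -0.6], [0.5, -0.0], [-1.0, 1.2], [0.3, 1.5], [-0.3, -0.5], [-0.1, 0.4], [-0.4, 0.2], [-1.1, 0.3], [0.3, 0.6], [0.4, -0.4], [1.7, 0.2], [0.1, -0.1], [-1.3, -0.5], [-0.3, -0.1], [0.8, 0.4]]
corner [[ 0.47821069 -0.10068308  0.03997548]]
castor [ 0.4148  0.3465 -0.0016  0.4403] res [[-0.5, 0.5], [0.1, -0.2], [0.4, 0.2], [-0.3, 0.2], [-0.0, -0.3], [-0.1, 0.1], [1.2, 0.2]]
crate corners [[0.549, -0.29, 0.075], [0.576, -0.446, 0.075], [0.375, -0.48, 0.075], [0.351, -0.327, 0.075]] [[0.349, -0.339, 0.075], [0.545, -0.304, 0.075], [0.577, -0.448, 0.075]]
chipA [ 0.53096977 -0.10888448  0.05988456]
chipB [ 0.45015736 -0.10565622  0.06066193]
vase [ 0.72794628 -0.33681564  0.17842366]
```

Heights check out: batten about 40 mm (42 expected), castor base about 0, chip tops 60 mm, vase 178 mm. Moving the wrist camera over the corner.

hand_motion --offsets '[[[0.033,-0.020,0,0,0,0],[0.033,-0.020,0,0,0,0],[0.033,-0.020,0,0,0,0],[0.033,-0.020,0,0,0,0],[0.033,-0.020,0,0,0,0],[0.033,-0.020,0,0,0,0],[0.033,-0.020,0,0,0,0],[0.033,-0.020,0,0,0,0],[0.033,-0.020,0,0,0,0],[0.033,-0.020,0,0,0,0]]]' --finger_gap 1.0

```text
clock: 0.98
ee_pos: [0.4039, -0.189, 0.2313]
orientation: [3.107, 0.463, 0.0]
force: [1.6, -1.0, 0.4]
finger_gap: 1.004
finger_force: 0.0
```

hand_motion --offsets '[[[0.033,-0.020,0,0,0,0],[0.033,-0.020,0,0,0,0],[0.033,-0.020,0,0,0,0],[0,0,0,0,0,0],[0,0,0,0,0,0]]]'

```text
clock: 1.4
ee_pos: [0.481, -0.103, 0.2307]
orientation: [-3.106, -0.468, 0.002]
force: [-0.9, 0.1, -0.6]
finger_gap: 1.0
finger_force: 0.0
```

Create look.py:
```python
import sys
from h import *
n=sys.argv[1];s=cam('wrist');save(s,n+'.pkl')
cv2.imwrite(f'pics/{n}.png',cv2.resize(s['img'],(800,600),interpolation=cv2.INTER_CUBIC)[:,:,::-1])
```

```bash
python3 look.py w1
```

```text
(no output)
```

View pics/w1.png

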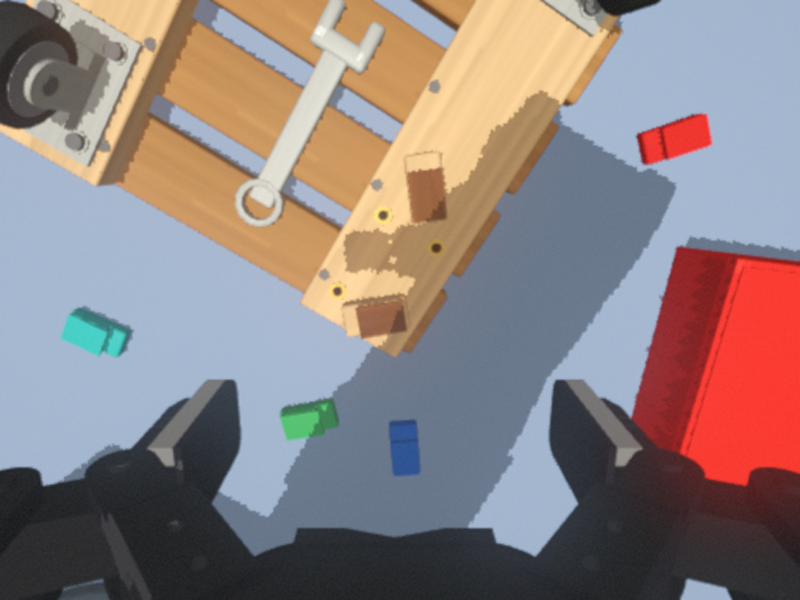

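The wrist view shows inserts 0, 3 and 1 at (383,215), (436,248) and (337,291). Chip A spans (405,155) to (446,222), and chip B (343,305) to (408,335), covering insert 2.

Run:
```python
from h import *
s=load('w1.pkl');F=lambda a:np.array(a,float)*.64-.18
i=onz(s,F([(383,215),(436,248),(337,291)]),.042)
print(i.round(4)); 
mid=(i[1]+i[2])/2; d=i[0]-i[2]; e=i[0]-i[1]
print('corner',mid.round(4),'sizes',np.linalg.norm(d),np.linalg.norm(e),'yaw',np.arctan2(d[1],d[0]))
for n,c in [('A',[(405,154),(441,152),(446,220),(411,223)]),('B',[(404,296),(408,330),(348,338),(343,305)])]:
    p=onz(s,F(c),.057);print(n,p.mean(0).round(4),[np.linalg.norm(p[k]-p[k-1]).round(4) for k in range(4)])
    l=p[0]-p[3] if n=='A' else p[0]-p[3]
    l=(p[0]+p[1]-p[2]-p[3]);print('long yaw',np.arctan2(l[1],l[0]))
print(r.state()['ee_pos'],r.state()['q'])
```

```text
[[ 0.5107 -0.0854  0.042 ]
 [ 0.5005 -0.1241  0.042 ]
 [ 0.4542 -0.0708  0.042 ]]
corner [ 0.4774 -0.0974  0.042 ] sizes 0.05830280587690752 0.04000690883650571 yaw -0.253067832867514
A [ 0.5351 -0.105   0.057 ] [np.float64(0.0405), np.float64(0.0211), np.float64(0.0398), np.float64(0.0213)]
long yaw 0.3966029695136774
B [ 0.4489 -0.0995  0.057 ] [np.float64(0.0391), np.float64(0.0227), np.float64(0.039), np.float64(0.0222)]
long yaw -1.1259177057261236
[ 0.4802712  -0.10400499  0.23088763] [-2.13159629e-01  1.96185541e-01 -5.63217595e-02  1.31929615e+00
 -1.58928381e-04  2.63100554e+00]
```

hand_motion --offsets '[[[0.026,0.0085,0,0,0,-0.05],[0.026,0.0085,0,0,0,-0.05],[0,0,0.037,0,0,0],[0,0,0.037,0,0,0],[0,0,0.037,0,0,0],[0,0,0.037,0,0,0],[0,0,0.037,0,0,0],[0,0,0,0,0,0]]]' --finger_gap 0.65

```text
clock: 2.12
ee_pos: [0.5301, -0.1047, 0.0405]
orientation: [-3.078, -0.614, 0.013]
force: [-1.7, 0.7, -1.5]
finger_gap: 0.649
finger_force: 0.0
```

hand_motion --offsets '[[[0,0,0,0,0,0],[0,0,0,0,0,0],[0,0,0,0,0,0],[0,0,0,0,0,0],[0,0,0,0,0,0],[0,0,0,0,0,0]]]' --finger_gap 0.0 --clamp_n 25

```text
clock: 2.62
ee_pos: [0.5365, -0.105, 0.0491]
orientation: [3.078, 0.617, 0.005]
force: [-3.4, -2.2, 7.2]
finger_gap: 0.249
finger_force: 24.8
```

hand_motion --offsets '[[[0,0,-0.03,0,0,0],[0,0,-0.03,0,0,0],[0,0,-0.03,0,0,0],[-0.0188,0.0301,0,0,0,0],[-0.0188,0.0301,0,0,0,0],[-0.0188,0.0301,0,0,0,0],[-0.0188,0.0301,0,0,0,0],[-0.0188,0.0301,0,0,0,0],[-0.0188,0.0301,0,0,0,0],[-0.0188,0.0301,0,0,0,0]]]'

```text
clock: 3.45
ee_pos: [0.4949, -0.3517, 0.1389]
orientation: [3.078, 0.617, 0.004]
force: [1.4, 0.2, 0.2]
finger_gap: 0.245
finger_force: 25.1
```

hand_motion --offsets '[[[-0.0188,0.0301,0,0,0,0],[0,0,0,0,0,0],[0,0,0.035,0,0,0],[0,0,0.035,0,0,0],[0,0,0.03,0,0,0],[0,0,0,0,0,0],[0,0,0,0,0,0]]]'

```text
clock: 4.03
ee_pos: [0.4889, -0.3844, 0.0374]
orientation: [-3.08, -0.617, 0.001]
force: [-0.2, 0.1, 0.7]
finger_gap: 0.248
finger_force: 25.1
```

hand_motion --offsets '[[[0,0,0,0,0,0],[0,0,0,0,0,0],[0,0,0,0,0,0],[0,0,-0.038,0,0,0],[0,0,-0.038,0,0,0],[0,0,-0.038,0,0,0],[0.0104,-0.0398,0,0,0,0],[0.0104,-0.0398,0,0,0,0],[0.0104,-0.0398,0,0,0,0],[0.0104,-0.0398,0,0,0,0]]]' --finger_gap 0.6

```text
clock: 4.87
ee_pos: [0.466, -0.2202, 0.1517]
orientation: [3.079, 0.616, 0.003]
force: [1.7, 0.2, 0.3]
finger_gap: 0.602
finger_force: 0.0
```

hand_motion --offsets '[[[0.0104,-0.0398,0,0,0,0],[0.0104,-0.0398,0,0,0,0],[0.0104,-0.0398,0,0,0,0],[0,0,0,0,0,-0.125],[0,0,0,0,0,-0.125],[0,0,0,0,0,-0.125],[0,0,0,0,0,-0.125],[0,0,0,0,0,-0.125],[0,0,0,0,0,-0.125],[0,0,0,0,0,-0.125]]]'

```text
clock: 5.7
ee_pos: [0.4494, -0.0993, 0.1516]
orientation: [2.521, 1.872, 0.002]
force: [-0.1, -0.6, -0.3]
finger_gap: 0.601
finger_force: 0.0
```

hand_motion --offsets '[[[0,0,0,0,0,-0.125],[0,0,0,0,0,-0.125],[0,0,0,0,0,-0.125],[0,0,0,0,0,-0.125],[0,0,0,0,0,-0.125],[0,0,0,0,0,-0.12],[0,0,0,0,0,0],[0,0,0,0,0,0]]]'

```text
clock: 6.37
ee_pos: [0.4492, -0.0993, 0.1512]
orientation: [1.681, 2.652, 0.001]
force: [-0.9, -0.5, -0.4]
finger_gap: 0.599
finger_force: 0.0
```

Run:
```python
from h import *
s=r.state();m=R.from_rotvec(s['orientation']).as_matrix();print(np.arctan2(m[1,0],m[0,0]),m[:,2],s['q'])
print(m.T@(np.array([.449,-.0995,.047])-s['ee_pos']))
```

```text
2.011955174343715 [ 1.44029533e-03 -3.04759769e-04 -9.99998916e-01] [-2.17645052e-01  1.61750292e-01 -3.02382578e-01  1.10519133e+00
  1.34340907e-05  9.11991915e-01]
[ 5.05721440e-05 -4.00780637e-04  1.04206346e-01]
```

hand_motion --offsets '[[[0,0,0.034,0,0,0],[0,0,0.034,0,0,0],[0,0,0.033,0,0,0],[0,0,0,0,0,0],[0,0,0,0,0,0]]]'

```text
clock: 6.78
ee_pos: [0.448, -0.0991, 0.0493]
orientation: [-1.679, -2.652, 0.001]
force: [0.8, -0.5, 0.6]
finger_gap: 0.604
finger_force: 0.0
```

hand_motion --offsets '[[[0,0,0,0,0,0],[0,0,0,0,0,0],[0,0,0,0,0,0],[0,0,0,0,0,0],[0,0,0,0,0,0],[0,0,-0.03,0,0,0],[0,0,-0.03,0,0,0],[0,0,-0.03,0,0,0]]]' --finger_gap 0.0 --clamp_n 25

```text
clock: 7.45
ee_pos: [0.4489, -0.0993, 0.1418]
orientation: [1.677, 2.655, 0.001]
force: [1.8, -0.3, 0.6]
finger_gap: 0.251
finger_force: 24.8
```

hand_motion --offsets '[[[-0.0318,-0.0176,0,0,0,0],[-0.0318,-0.0176,0,0,0,0],[-0.0318,-0.0176,0,0,0,0],[-0.0318,-0.0176,0,0,0,0],[-0.0318,-0.0176,0,0,0,0],[-0.0318,-0.0176,0,0,0,0],[-0.0318,-0.0176,0,0,0,0],[-0.0318,-0.0176,0,0,0,0],[0,0,0,0,0,0]]]'

```text
clock: 8.2
ee_pos: [0.4307, -0.3952, 0.1404]
orientation: [1.681, 2.651, -0.003]
force: [1.2, -2.0, -0.7]
finger_gap: 0.245
finger_force: 24.8
```

hand_motion --offsets '[[[0,0,0.035,0,0,0],[0,0,0.035,0,0,0],[0,0,0.022,0,0,0],[0,0,0,0,0,0],[0,0,0,0,0,0]]]'

```text
clock: 8.62
ee_pos: [0.4312, -0.3894, 0.0481]
orientation: [-1.677, -2.656, -0.0]
force: [-0.2, 0.4, 0.3]
finger_gap: 0.247
finger_force: 24.8
```

hand_motion --offsets '[[[0,0,0,0,0,0],[0,0,0,0,0,0],[0,0,0,0,0,0],[0,0,-0.035,0,0,0],[0,0,-0.035,0,0,0],[0,0,-0.035,0,0,0],[0,0,-0.03,0,0,0],[0,0,0,0,0,0],[0,0,0,0,0,0]]]' --finger_gap 0.45

```text
clock: 9.37
ee_pos: [0.4323, -0.3904, 0.1851]
orientation: [1.674, 2.653, -0.001]
force: [-0.5, -0.1, -0.9]
finger_gap: 0.452
finger_force: 0.0
```

```bash
python3 look.py w2
```

```text
(no output)
```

View pics/w2.png

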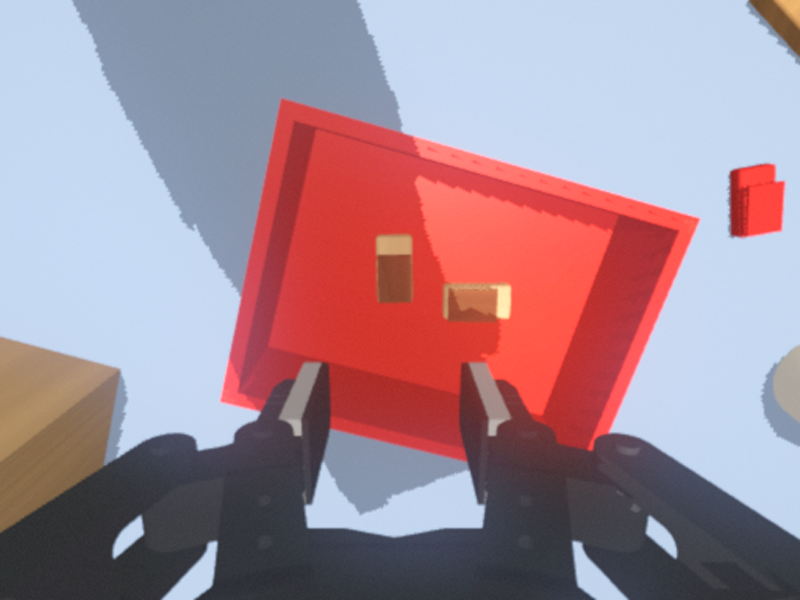

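Both chips lie in the crate, at (394,268) and (477,302). Now to the castor.

hand_motion --offsets '[[[0,0,-0.03,0,0,0],[0,0,-0.03,0,0,0],[0.0374,0.0166,0,0,0,0],[0.0374,0.0166,0,0,0,0],[0.0374,0.0166,0,0,0,0],[0.0374,0.0166,0,0,0,0],[0.0374,0.0166,0,0,0,0],[0.0374,0.0166,0,0,0,0],[0.0374,0.0166,0,0,0,0],[0.0374,0.0166,0,0,0,0]]]' --finger_gap 0.8

```text
clock: 10.25
ee_pos: [0.4212, -0.0605, 0.2415]
orientation: [-1.676, -2.656, 0.001]
force: [1.5, -0.5, 0.1]
finger_gap: 0.8
finger_force: 0.0
```

hand_motion --offsets '[[[0.0374,0.0166,0,0,0,0],[0.0374,0.0166,0,0,0,0],[0.0374,0.0166,0,0,0,0],[0.0374,0.0166,0,0,0,0],[0.0374,0.0166,0,0,0,0],[0.0374,0.0166,0,0,0,0],[0.0374,0.0166,0,0,0,0],[0.0374,0.0166,0,0,0,0],[0.0374,0.0166,0,0,0,0],[0.0374,0.0166,0,0,0,0]]]'

```text
clock: 11.08
ee_pos: [0.4101, 0.3486, 0.2413]
orientation: [-1.676, -2.657, 0.002]
force: [0.3, -0.4, 0.7]
finger_gap: 0.799
finger_force: 0.0
```

hand_motion --offsets '[[[0,0,0,0,0,-0.125],[0,0,0,0,0,-0.125],[0,0,0,0,0,-0.125],[0,0,0,0,0,-0.125],[0,0,0,0,0,-0.125],[0,0,0,0,0,-0.125],[0,0,0,0,0,-0.125],[0,0,0,0,0,-0.125],[0,0,0,0,0,-0.125],[0,0,0,0,0,-0.125]]]'

```text
clock: 11.92
ee_pos: [0.4107, 0.3464, 0.2413]
orientation: [0.205, -3.133, 0.002]
force: [0.5, -0.5, -0.1]
finger_gap: 0.801
finger_force: 0.0
```

hand_motion --offsets '[[[0,0,0,0,0,-0.125],[0,0,0,0,0,-0.125],[0,0,0,0,0,-0.07],[0,0,0,0,0,0],[0,0,0,0,0,0]]]'

```text
clock: 12.33
ee_pos: [0.4109, 0.3465, 0.2416]
orientation: [0.688, -3.064, 0.001]
force: [0.0, 0.4, -0.2]
finger_gap: 0.804
finger_force: 0.0
```

```bash
python3 look.py w3
```

```text
(no output)
```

View pics/w3.png

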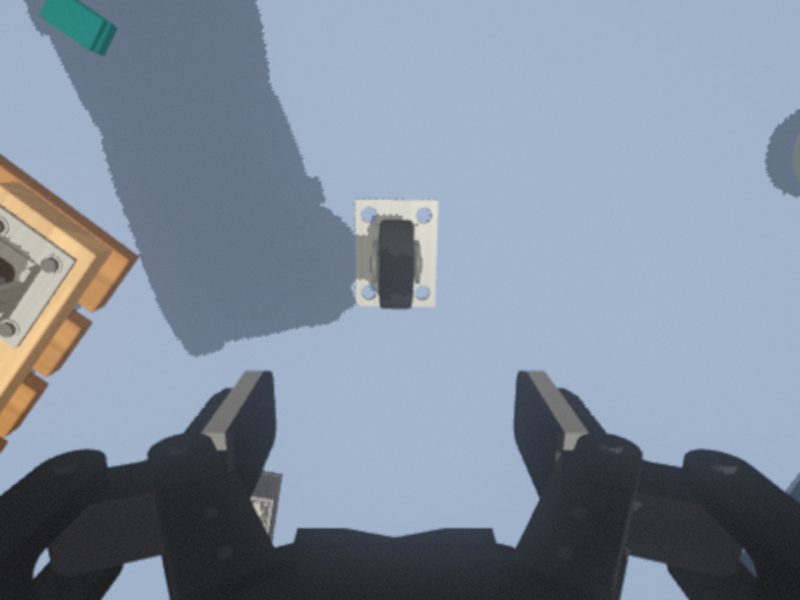

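The castor plate corners are at (356,201), (437,201), (436,307) and (355,307), with holes at (369,214), (424,215), (423,292) and (367,292).

Run:
```python
from h import *
s=load('w3.pkl');F=lambda a:np.array(a,float)*.64-.18
st=r.state();m=R.from_rotvec(st['orientation']).as_matrix()
for z,c in [(.004,[(356,201),(437,201),(436,307),(355,307)]),(.004,[(369,214),(424,215),(423,292),(367,292)])]:
    p=onz(s,F(c),z);l=p[0]+p[1]-p[2]-p[3];print(p.mean(0),np.linalg.norm(p[0]-p[1]),np.linalg.norm(p[0]-p[3]),'yaw',np.arctan2(l[1],l[0]),'tool',np.arctan2(m[1,0],m[0,0]), 'd',m.T@(p.mean(0)-st['ee_pos']))
```

```text
[0.41323506 0.34937651 0.004     ] 0.05847907490402913 0.07959234891730634 yaw -2.7085698572340924 tool -2.700333366680203 d [-0.00352608  0.00162154  0.23775208]
[0.41235185 0.34875475 0.004     ] 0.039983580858362164 0.058507760746619564 yaw -2.718596014580059 tool -2.700333366680203 d [-0.00246193  0.00143653  0.2377532 ]
```

hand_motion --offsets '[[[-0.003,0.0015,0.03,0,0,0.012],[0,0,0.038,0,0,0],[0,0,0.038,0,0,0],[0,0,0.038,0,0,0],[0,0,0.038,0,0,0],[0,0,0.038,0,0,0],[0,0,0,0,0,0],[0,0,0,0,0,0]]]' --finger_gap 0.8

```text
clock: 13.05
ee_pos: [0.4121, 0.3484, 0.0216]
orientation: [0.671, -3.066, 0.003]
force: [-0.1, -1.5, 0.2]
finger_gap: 0.801
finger_force: 0.0
```

hand_motion --offsets '[[[0,0,0,0,0,0],[0,0,0,0,0,0],[0,0,0,0,0,0],[0,0,0,0,0,0],[0,0,0,0,0,0],[0,0,0,0,0,0],[0,0,0,0,0,0],[0,0,0,0,0,0]]]' --finger_gap 0.0 --clamp_n 80

```text
clock: 13.72
ee_pos: [0.4146, 0.3504, 0.0248]
orientation: [-0.672, 3.065, 0.003]
force: [-1.5, -1.8, 13.7]
finger_gap: 0.36
finger_force: 80.1
```

hand_motion --offsets '[[[0,0,-0.02,0,0,0],[0,0,-0.03,0,0,0],[0,0,-0.035,0,0,0],[0,0,-0.035,0,0,0],[0,0,-0.035,0,0,0],[0,0,0,0,0,0],[0,0,0,0,0,0],[0,0,0,0,0,0]]]'

```text
clock: 14.38
ee_pos: [0.4131, 0.3493, 0.1772]
orientation: [-0.673, 3.068, 0.0]
force: [-0.2, 0.2, -4.7]
finger_gap: 0.357
finger_force: 80.3
```

Run:
```python
from h import *
s=r.state();m=R.from_rotvec(s['orientation']).as_matrix();print(np.arctan2(m[1,0],m[0,0]),s['force'],s['ee_pos'],s['q'])
print(m.T@(np.array([.4774,-.0974,.17])-s['ee_pos']))
```

```text
-2.709488534884184 [-0.24190518  0.19114467 -4.69160898] [0.41314333 0.34930409 0.17722469] [ 7.01861427e-01  3.11939594e-01 -4.07056147e-02  1.21790236e+00
  3.81607234e-06  2.69757300e-01]
[ 0.12872293 -0.43255607  0.0071637 ]
```

hand_motion --offsets '[[[0.0107,-0.036,0,0,0,0],[0.0107,-0.036,0,0,0,0],[0.0107,-0.036,0,0,0,0],[0.0107,-0.036,0,0,0,0],[0.0107,-0.036,0,0,0,0],[0.0107,-0.036,0,0,0,0],[0.0107,-0.036,0,0,0,0],[0.0107,-0.036,0,0,0,0],[0.0107,-0.036,0,0,0,0],[0.0107,-0.036,0,0,0,0]]]'

```text
clock: 15.22
ee_pos: [0.4658, -0.0241, 0.1761]
orientation: [0.673, -3.067, -0.001]
force: [2.0, -0.5, -3.1]
finger_gap: 0.357
finger_force: 80.6
```

hand_motion --offsets '[[[0.0107,-0.036,0,0,0,0],[0.0107,-0.036,0,0,0,0],[0,0,0,0,0,0.12],[0,0,0,0,0,0.12],[0,0,0,0,0,0.12],[0,0,0,0,0,0.12],[0,0,0,0,0,0.12],[0,0,0,0,0,0.085],[0,0,0,0,0,0],[0,0,0,0,0,0]]]'

```text
clock: 16.05
ee_pos: [0.4769, -0.0965, 0.1763]
orientation: [-0.391, -3.115, -0.0]
force: [1.4, 0.6, -2.7]
finger_gap: 0.358
finger_force: 80.9
```

```bash
python3 look.py w4
```

```text
(no output)
```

View pics/w4.png

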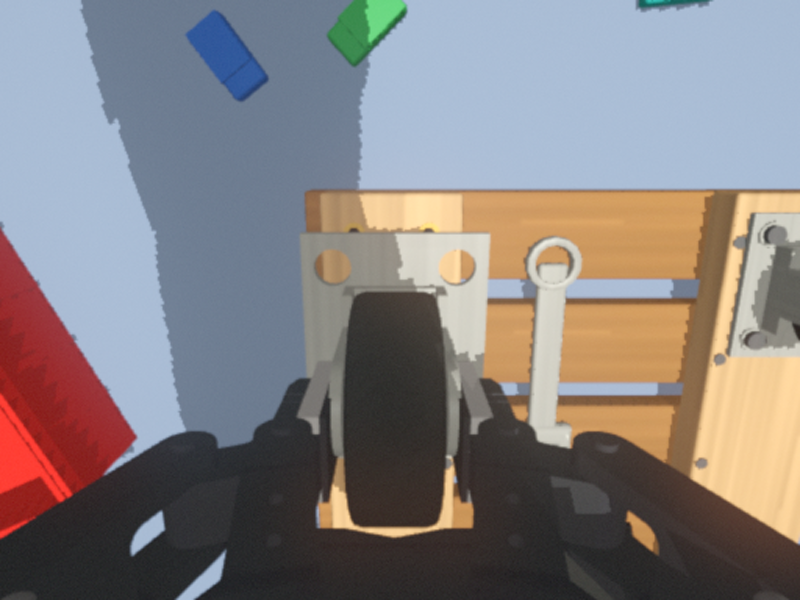

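The castor is held straight, with its front holes at (333,266) and (457,266) and front plate corners at (302,235) and (490,235). I work out its pose in the hand.

Run:
```python
from h import *
s=load('w4.pkl');F=lambda a:np.array(a,float)*.64-.18
st=r.state();m=R.from_rotvec(st['orientation']).as_matrix();e=np.array(st['ee_pos'])
print('tool yaw',np.arctan2(m[1,0],m[0,0])-np.pi*np.sign(m[1,0]),e,m[:,2])
for dz in (.016,.0185,.021,.0235):
    p=(onz(s,F([(333,266),(457,266),(302,235),(490,235)]),e[2]-dz)-e)@m
    print(dz,p.round(4).tolist(),np.linalg.norm(p[0]-p[1]),np.linalg.norm(p[2]-p[3]))
```

```text
tool yaw -0.24950155695029785 [ 0.477086   -0.09655935  0.1765152 ] [-1.42984817e-03  2.97951865e-04 -9.99998933e-01]
0.016 [[0.034, -0.0179, 0.0161], [0.0339, 0.0206, 0.016], [0.0436, -0.0271, 0.0161], [0.0436, 0.0304, 0.0161]] 0.03854766685556736 0.0575307190414346
0.0185 [[0.0334, -0.0182, 0.0185], [0.0334, 0.0209, 0.0185], [0.0433, -0.0276, 0.0186], [0.0432, 0.0309, 0.0186]] 0.03915572759684008 0.058438223295774076
0.021 [[0.0329, -0.0185, 0.021], [0.0329, 0.0212, 0.021], [0.0429, -0.028, 0.0211], [0.0429, 0.0313, 0.0211]] 0.03976378833811284 0.05934572755011356
0.0235 [[0.0324, -0.0188, 0.0235], [0.0324, 0.0215, 0.0235], [0.0426, -0.0285, 0.0236], [0.0425, 0.0318, 0.0236]] 0.040371849079385555 0.06025323180445305
```

hand_motion --offsets '[[[0,0,0.03,0,0,0],[0,0,0.03,0,0,0],[0,0,0.025,0,0,0],[0,0,0.005,0,0,0],[0,0,0,0,0,0],[0,0,0,0,0,0],[0,0,0,0,0,0]]]'

```text
clock: 16.68
ee_pos: [0.4787, -0.0969, 0.0889]
orientation: [0.395, 3.114, -0.0]
force: [0.8, -1.3, -2.9]
finger_gap: 0.362
finger_force: 80.8
```

Run:
```python
from h import *
s=cam('wrist');save(s,'w5.pkl');t=cam('top');save(t,'top5.pkl');d=cam('side');save(d,'side5.pkl');print(r.state()['ee_pos'])
a=cv2.resize(s['img'][110:260,150:350],(800,600),interpolation=cv2.INTER_CUBIC)
cv2.imwrite('pics/w5.png',a[:,:,::-1])
```

```text
[ 0.47843016 -0.09684056  0.08849798]
```

View pics/w5.png

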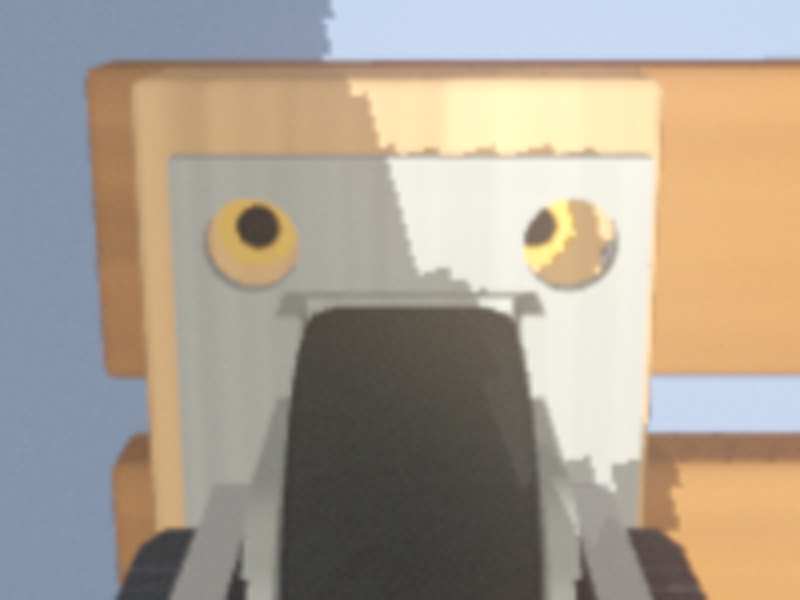

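The insert bores show through the holes: bores at crop (258,226) and about (540,226), hole rims centred on (252,243) and (571,243).

Run:
```python
from h import *
s=load('w5.pkl');W=lambda a:np.array(a,float)/4+[150-.375,110-.375]
st=r.state();m=R.from_rotvec(st['orientation']).as_matrix();e=np.array(st['ee_pos']);print(e,'tilt',m[:,2],m[:,0])
i=(onz(s,W([(258,226),(540,226)]),.042)-e)@m;print('ins',i.round(4).tolist(),np.linalg.norm(i[0]-i[1]))
for dz in (.0195,.0215,.0235):
    h=(onz(s,W([(252,243),(571,243)]),e[2]-dz)-e)@m;print(dz,h.round(4).tolist(),np.linalg.norm(h[0]-h[1]),'move',(i-h)[:,:2].mean(0).round(4))
```

```text
[ 0.47843016 -0.09684056  0.08849798] tilt [ 1.94773114e-03 -4.05631106e-04 -9.99998021e-01] [-0.96828396  0.24984439 -0.00198731]
ins [[0.0296, -0.0209, 0.0464], [0.0296, 0.0199, 0.0464]] 0.040805447683270275
0.0195 [[0.0326, -0.0186, 0.0194], [0.0326, 0.0211, 0.0194]] 0.039713573306107065 move [-0.003  -0.0018]
0.0215 [[0.0322, -0.0188, 0.0214], [0.0322, 0.0214, 0.0214]] 0.040202941027444025 move [-0.0026 -0.0018]
0.0235 [[0.0318, -0.0191, 0.0234], [0.0318, 0.0216, 0.0234]] 0.04069230874878102 move [-0.0022 -0.0018]
```

hand_motion --offsets '[[[-0.0026,-0.0021,0.003,0,0,0],[0,0,0.003,0,0,0],[0,0,0,0,0,0],[0,0,0,0,0,0],[0,0,0,0,0,0],[0,0,0,0,0,0]]]'

```text
clock: 17.33
ee_pos: [0.4796, -0.0993, 0.0813]
orientation: [-0.396, -3.116, -0.0]
force: [-0.2, 0.4, -2.5]
finger_gap: 0.359
finger_force: 80.8
```

Run:
```python
from h import *
s=cam('wrist');save(s,'w6.pkl');d=cam('side');save(d,'side6.pkl');t=cam('top');save(t,'top6.pkl');print(r.state()['ee_pos'])
a=cv2.resize(s['img'][110:210,170:330],(480,300),interpolation=cv2.INTER_CUBIC)
x,y=proj(d,[(.478,-.097,.06)])[0].astype(int);b=cv2.resize(d['img'][y-50:y+50,x-50:x+50],(300,300),interpolation=cv2.INTER_CUBIC)
x,y=proj(t,[(.478,-.097,.06)])[0].astype(int);c=cv2.resize(t['img'][y-50:y+50,x-50:x+50],(300,300),interpolation=cv2.INTER_CUBIC)
o=np.zeros((600,780,3),np.uint8);o[:300,:480]=a;o[:300,480:]=b;o[300:,480:]=c
print(x,y);cv2.imwrite('pics/w6.png',o[:,:,::-1])
```

```text
[ 0.47961279 -0.09933828  0.08135894]
283 220
```

View pics/w6.png

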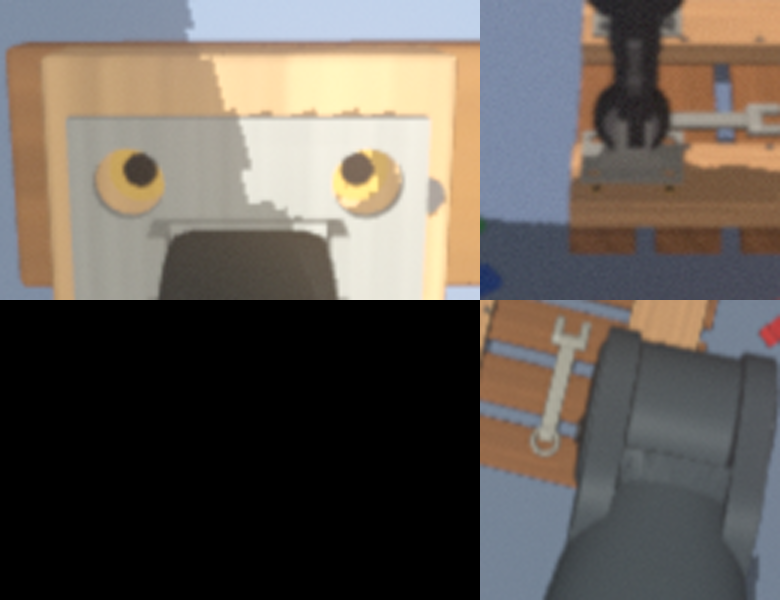

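Bores now at (140,169) and (356,168), rims at (129,181) and (368,182). In the side crop the plate's near lower corners are (583,178) and (684,183), with the dark insert marks at (596,188) and (682,188).

Run:
```python
from h import *
s=load('w6.pkl');d=load('side6.pkl');W=lambda a:(np.array(a,float)+.5)/3-.5+[170,110]
st=r.state();m=R.from_rotvec(st['orientation']).as_matrix();e=np.array(st['ee_pos'])
P=lambda z,c:(onz(s,W(c),z)-e)@m
i=P(.042,[(140,169),(356,168)]);h=P(e[2]-.0215,[(129,181),(368,182)])
print(i.round(4).tolist(),h.round(4).tolist(),(i-h)[:,:2].mean(0),np.linalg.norm(i[0]-i[1]),np.linalg.norm(h[0]-h[1]))
# side-view check: predicted near lower plate edge for several heights
x,y=proj(d,[(.478,-.097,.06)])[0].astype(int)
hc=h[:,:2].mean(0)-[.029,0]
for u in (.052,.056,.060):
    c=e+m@np.r_[hc,0];c[2]=u
    q=np.array([c+m@np.array([a,b,0]) for a,b in [(.04,-.03),(-.04,-.03)]])
    print(u,((proj(d,q)-[x-50,y-50]+.5)*3-.5+[480,0]).round(0).tolist())
ic=i[:,:2].mean(0)-[.029,0];c=e+m@np.r_[ic,0];c[2]=.042
print(c,((proj(d,np.array([c+m@np.array([a,-.02,0]) for a in (.029,-.029)]))-[x-50,y-50]+.5)*3-.5+[480,0]).round(0).tolist())
```

```text
[[0.0314, -0.0188, 0.0394], [0.0316, 0.0212, 0.0394]] [[0.0327, -0.0188, 0.0215], [0.0325, 0.0213, 0.0215]] [-1.15483350e-03 -7.28724868e-05] 0.040023101694719065 0.040076896149175326
0.052 [[579.0, 186.0], [682.0, 186.0]]
0.056 [[579.0, 182.0], [683.0, 182.0]]
0.06 [[579.0, 178.0], [683.0, 178.0]]
[ 0.47751093 -0.09758451  0.042     ] [[595.0, 188.0], [670.0, 188.0]]
```

Corner estimates agree (0.4775, -0.0976 against 0.4774, -0.0974), and the clearance is about 15 mm. I nudge 1 mm in x and check tilt numerically from the side view.

hand_motion --offsets '[[[-0.001,0,0,0,0,0],[0,0,0,0,0,0],[0,0,0,0,0,0],[0,0,0,0,0,0],[0,0,0,0,0,0],[0,0,0,0,0,0]]]'

```text
clock: 17.98
ee_pos: [0.4805, -0.0996, 0.0813]
orientation: [-0.396, -3.116, -0.0]
force: [0.1, 0.7, -3.3]
finger_gap: 0.361
finger_force: 80.8
```

Run:
```python
from h import *
d=cam('side');st=r.state();m=R.from_rotvec(st['orientation']).as_matrix();e=np.array(st['ee_pos']);print(e,m[:,2])
x,y=proj(d,[(.478,-.097,.06)])[0].astype(int);im=d['img'].astype(float)
sat=im[:,:,0]-im[:,:,2]   # wood is warm, plate is grey
xs=np.arange(x-13,x+16);ys=[]
for k in xs:
    col=cv2.GaussianBlur(sat[:,k-1:k+2].mean(1).reshape(-1,1),(1,3),0).ravel();g=np.diff(col[y-2:y+16]);j=int(g.argmax())
    w=np.clip(g[max(j-1,0):j+2],0,None);ys.append(y-2+.5+(np.arange(max(j-1,0),max(j-1,0)+len(w))*w).sum()/w.sum())
ys=np.array(ys);print((ys-y).round(1).tolist());k=abs(ys-np.median(ys))<2.5
f=np.polyfit(xs[k],ys[k],1);print('edge slope',f[0],'y at ends',np.polyval(f,[x-15,x+18]),y)
for u in (.052,.057,.062):
    q=np.array([e+m@np.array([a,-.03,0]) for a in (.04,-.04)]);q[:,2]=u;p=proj(d,q);print(u,p.round(1).tolist(),'slope',(p[1,1]-p[0,1])/(p[1,0]-p[0,0]))
print('px per rad slope ~1; clock',st['clock'],st['finger_force'],st['force'])
```

```text
[ 0.48056404 -0.09960257  0.08132752] [ 1.88870173e-05 -4.91007286e-06 -1.00000000e+00]
[10.6, 10.7, 10.6, 10.6, 10.6, 10.5, 10.5, 10.5, 10.6, 10.6, 10.6, 10.6, 10.6, 10.6, 10.6, 10.6, 10.6, 10.6, 10.6, 10.6, 10.6, 10.7, 10.7, 10.7, 10.8, 11.5, 11.0, 10.9, 10.7]
edge slope 0.011180768948767093 y at ends [225.49353812 225.8625035 ] 215
0.052 [[230.6, 227.0], [265.1, 227.1]] slope 0.003056375975998654
0.057 [[230.6, 225.4], [265.2, 225.5]] slope 0.003091320332210193
0.062 [[230.5, 223.7], [265.2, 223.8]] slope 0.0031264458567085945
px per rad slope ~1; clock 18.0333 80.76182106917258 [-0.18673366  0.0788639  -2.54212318]
```

The plate is level within 0.01 rad, its underside is at 56.6 mm (about 14.6 mm clear), and it is centred on the inserts. Handing in.

```bash
python3 -c "
from workcell import r
print(r.finish_job())"
```

```text
the job is handed in; nothing more can be done
None
```

Both chips are in the crate, and the gripper is holding the castor wheel up and level, about 15 mm above the bare corner with its holes over the inserts to within about 1 mm by my measurement; the job was handed in at about 18 s, and no verdict came back.

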